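# Take the ring magnet from the sliding-door parts case

### The arm

A 6-joint arm with a two-finger parallel gripper is mounted at the origin on the work surface. World frame = base frame: x ahead of the robot, y to its left, z up, the work surface at z = 0. Lengths are in m, angles in rad, forces in N, time in s.
With the tool pointing down it reaches from about 0.25 to 0.775 m from the base axis. Payload 4 kg.
Tool frame: the origin (TCP) lies between the finger pads; the fingertips stand 25 mm ahead of it and the grasp point (between the pads) lies 6 mm ahead of it (robot.tip_reach is the distance from the TCP to the fingertips, in m); z points along the fingers, y is the line along which they close (so a half turn about z gives the same grasp; the last joint's range is limited). The gripper opens to 94 mm and grips with 3 to 60 N. Pads are 16 mm wide; open, the fingers measure 119 mm over their backs; the gripper's body (75 mm by 177 mm) begins 78 mm behind the grasp point.
Start: joints at [1.221, 0.087, 1.371, -0, 1.684, -0.103], TCP at [0.134, 0.533, 0.231] pointing down, gripper open.
Joint ranges: [-3.1, 3.1], [-0.76, 2.03], [0.27, 2.55], [-1.08, 4.22], [0.17, 2.65], [-2.57, 2.57]. Speed limits (rad/s): [2.79, 2.79, 3.14, 3.14, 3.14, 3.14].

### API

Orientations are given as [roll, pitch, yaw] about the fixed x, y, z axes, in that order (R = Rz(yaw) Ry(pitch) Rx(roll)).
In Python, from bench import sensors, snapshot, camera_info, ticket, robot gives the robot as it stands.
- The arm moves only by the tool arm_command, never from a script. Its argument "plan" is a list of rows, each an object with "grip": the closure, from -1 (fully open) to 1 (shut); "slide": the shift along the tool's x, y, z normalised to -1 to 1, where 1 is 500 mm, a list of three; "spin": the turn about the tool's z normalised to -1 to 1, where 1 is 5 degrees. A call has 1 to 10 rows; each row shifts and turns the commanded pose from where the row before left it, along the tool's axes as they then stand; what a row does not reach is not made up. A row lasts 1/8 s, in which the tool goes at most 62.5 mm and 10.7 degrees, less where a joint would pass 70% of its speed; a pose out of reach is approached as far as the arm can. A call with a number of a shift or a turn outside -1 to 1 is refused whole. A call with a gripper value outside its range is refused whole. The fingers move at their own pace and stop on an object; the grip force is fixed at half the most. Time passes only in rows, so rows that do not move let the fingers close. It gives the time, the measured TCP pose, the force, the opening and the grip force at its end, in the units of the state.
- sensors.get_obs(): the state, without advancing time (a new reading comes with each control period).
- snapshot(name): name is "scene" or "top" or "wrist"; returns the picture (480x640x3 uint8, red, green, blue); there is no depth.
- camera_info(name): a dict with "fx", "fy", "cx", "cy" (pixels), "position" and "rotation" of the camera in the world. Camera axes: x right, y up, looking along -z (the intrinsics and any distortion apply to the point x, -y, -z); pixel columns grow to the right and rows downward; lengths in m; the calibration is good to about 2 mm. A picture is of the moment at which its call begins: read the wrist's pose just before it. camera_info takes no time and is no camera call; for the wrist camera it gives the pose at the moment of the call.
- ticket.close_job(): hands the job in; it is judged then, once.
The state is a dict: "time": time; "joint_positions": joint angles; "qvel": joint speeds; "joint_torque": joint torques, N m; "tool_pos": TCP position; "ee_rot": TCP orientation; "wrist_force": force on the tool from outside, world axes, zero at the start; "wrist_torque": the same for the moment, N m; "width": finger opening in m; "finger_force": force on a finger pad.
Only numpy, scipy, OpenCV 4.12 (cv2) and the standard library are available. Lean on these libraries where they do the work, as an engineer would, in place of code of your own. Each camera call takes 0.05 s, during which the arm holds its last target. There are 200 camera calls.

### The job

A low parts case has two clear doors on top that slide past each other. Slide the door that covers the steel ring magnet aside, past its neighbour, take the magnet out and lay it flat in the middle of the round cork pad in front of the prop balancer. Leave the other door shut and the lens cap where it lies.

Things in the scene. Friction and masses are not known exactly. Their poses are not given: they have to be found in the camera images.
- case: Fixed low wooden case, 206 (x) by 370 mm (y), long rims 55 mm high. Origin: centre of underside; y along its length to the left end. Floor inside 10 mm up; left bay y 3 to 177 mm, right bay mirrored, 190 mm in x. Two clear doors on top: left on the upper track (top 51 mm), right on the lower (top 44 mm), passing under it. Each slides 150 mm along y over the other's bay with 1 to 2 N and stays put.
- left_pull (a point): Grip point of the left door: its upright aluminium tab at the door's outer (left) end, 60 mm (case x) by 12 mm (case y), top 85 mm above the table; the point is central, 10 mm below the top and 24 mm above the upper door. At case y = +171 mm shut (starts up to 12 mm open), +21 mm fully open, when all but the innermost 27 mm of the bay is uncovered. Axes as the case.
- right_pull (a point): Grip point of the right door: a like tab at its outer (right) end, same size, top height and point. At case y = -171 mm shut (starts up to 12 mm open), -21 mm fully open. Keep the fingertips more than 55 mm above the table when sliding it, as this door goes under the left one. Axes as the case.
- magnet_mid (a point): Centre (half-way up) of the loose steel ring magnet, 44 mm outer diameter, 18 mm hole, 24 mm high, 0.15 to 0.3 kg, lying flat (z up) on the floor of either bay, within 25 mm of the bay's middle.
- cap_mid (a point): Centre of the smoky grey camera lens cap, a plain disc 56 mm across and 12 mm high with no hole, lying in the bay without the magnet.
- pad (a point): Centre of the top face of the fixed round cork pad, 90 mm across, 4 mm thick, lying on a butcher block 30 mm high; z up, x along the block away from the robot. The cast balancer (up to 200 mm high, with its crank 225 mm wide) stands on the block from 160 mm beyond this point. A propeller and a yellow bracket lie beyond the case, out of the way.

How it is judged:
On the way:
1. the door over the magnet is slid at least 100 mm open while the magnet still lies in its bay (((y of magnet_mid in the frame of case above 0.03 m and y of left_pull in the frame of case below 0.071 m and z of magnet_mid in the frame of case below 0.04 m) or (y of magnet_mid in the frame of case below -0.03 m and y of right_pull in the frame of case above -0.071 m and z of magnet_mid in the frame of case below 0.04 m))), for 0.1 s.
At the end, for the whole second after the job is handed in: The ring magnet lies flat (within 10 degrees) and at rest on the cork pad, its centre within 20 mm of the pad's centre (centre height 12 mm above the pad, within 5 mm) (horizontal distance between magnet_mid and pad below 0.02 m and z of magnet_mid in the frame of pad between 0.007 and 0.017 m and angle between magnet_mid's own z axis and vertical below 0.17 rad and linear speed of magnet below 0.02 m/s); the robot touches nothing.
It fails at once if the door over the lens cap is slid more than 40 mm open ((y of cap_mid in the frame of case above 0 m and y of left_pull in the frame of case below 0.131 m) or (y of cap_mid in the frame of case below 0 m and y of right_pull in the frame of case above -0.131 m)).
It fails at once if the lens cap is moved more than 20 mm (distance of cap_mid from where it was at the start of the episode above 0.02 m).
It also fails if it takes over 51 s, if anything falls off the work surface, if the arm or the gripper's body presses on something with over 40 N, if the wrist force passes 120 N, or if a joint passes its speed limit or range.

## Working session

There is one attempt and no reset: what is moved stays moved. The work goes in short steps, Python scripts to look and compute and a tool call to move; the robot and the scene stay as the last step left them, time stands still between calls to the robot, and variables do not carry over. Pictures are saved under pics/ and viewed, at most 10 in all, crops included, and the job is handed in when it is done.

Besides the shell and the picture viewer there is one more tool, called after "Emit:" in YAML: its name, and indented under it one key for each argument. arm_command: Moves the arm, as the interface text tells. Scaled input: -1 to 1 covers 500 mm each way for a shift and 5 degrees each way for a turn. Its arguments: {"type":"object","properties":{"plan":{"type":"array","items":{"type":"object","properties":{"grip":{"type":"number"},"slide":{"type":"array","items":{"type":"number"}},"spin":{"type":"number"}}}}},"required":["plan"]}

```bash
mkdir -p pics; cat > h.py <<'E'
import numpy as np,cv2
from bench import sensors,snapshot,camera_info,ticket,robot
def save(n,f):
    im=snapshot(n); cv2.imwrite('pics/'+f,im[:,:,::-1]); return im
def ray(n,u,v,z,ci=None):
    c=ci or camera_info(n); d=np.array([(u-c['cx'])/c['fx'],-(v-c['cy'])/c['fy'],-1.])
    p=np.array(c['position']);R=np.array(c['rotation']);d=R@d
    return p+d*(z-p[2])/d[2]
E
python3 - <<'E'
from h import *
save('top','t1.png');save('scene','s1.png')
print(camera_info('top'),camera_info('scene'));print(sensors.get_obs())
E
```

```text
{'fx': 603.1117740460114, 'fy': 603.1117740460114, 'cx': 323.34785094254596, 'cy': 235.32694406305458, 'position': array([ 0.38473104, -0.00729854,  1.41200572]), 'rotation': array([ 0.12168316, -0.00655795, -1.54878708])} {'fx': 476.76247856528005, 'fy': 476.76247856528005, 'cx': 313.14630431415543, 'cy': 239.36722518102798, 'position': array([ 1.1128447 , -0.02666501,  0.90374148]), 'rotation': array([ 0.62425683, -0.01649803,  1.56112761])}
{'time': 0.1, 'joint_positions': array([ 1.22089061e+00,  8.78751477e-02,  1.37207275e+00, -2.18108480e-05,
        1.68361030e+00, -1.03093788e-01]), 'qvel': array([ 0.00144138, -0.00232187, -0.0043848 , -0.00037454, -0.00042777,
       -0.00075421]), 'joint_torque': array([ 1.44445872e-03, -3.41254234e+01, -3.03301549e+01,  7.19201728e-02,
        3.04137392e-02, -8.90265687e-05]), 'tool_pos': array([0.1342286 , 0.53291437, 0.22943984]), 'ee_rot': array([-3.13963531e+00, -1.80714610e-04,  2.89477811e+00]), 'wrist_force': array([-1.24861016, -0.19890178,  0.41823023]), 'wrist_torque': array([-0.03332581,  0.01454995,  0.01948075]), 'finger_force': 0.0, 'width': 0.09395942084025902}
```

```bash
sed -i "s/R=np.array(c\['rotation'\])/R=Rotation.from_euler('xyz',c['rotation']).as_matrix()/; 1a from scipy.spatial.transform import Rotation" h.py; cat h.py
```

```text
import numpy as np,cv2
from scipy.spatial.transform import Rotation
from bench import sensors,snapshot,camera_info,ticket,robot
def save(n,f):
    im=snapshot(n); cv2.imwrite('pics/'+f,im[:,:,::-1]); return im
def ray(n,u,v,z,ci=None):
    c=ci or camera_info(n); d=np.array([(u-c['cx'])/c['fx'],-(v-c['cy'])/c['fy'],-1.])
    p=np.array(c['position']);R=Rotation.from_euler('xyz',c['rotation']).as_matrix();d=R@d
    return p+d*(z-p[2])/d[2]
```

View pics/t1.png

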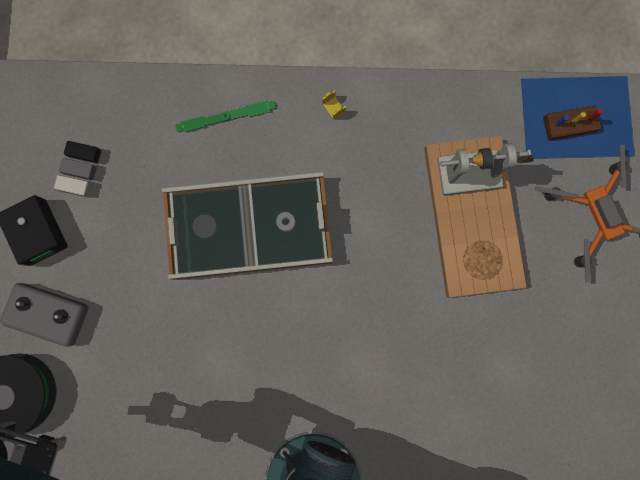

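View pics/s1.png

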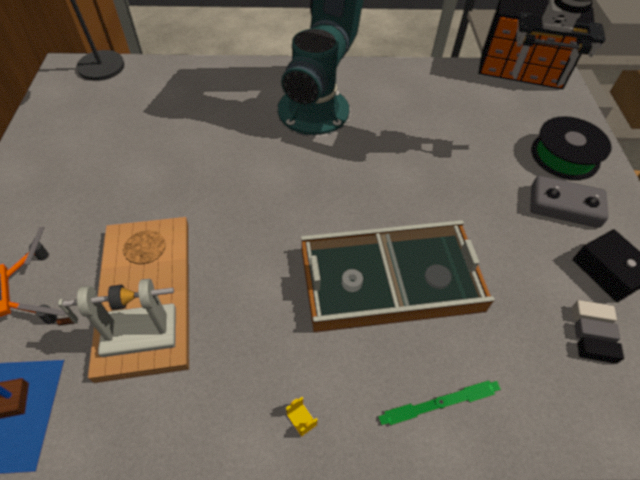

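The magnet, with its hole, is in the right bay at top-view pixel (285,222). The cap is in the left bay at (204,226) and the pad is at about (483,260). So it's the right door that has to move, and I'll enlarge the view to measure it.

```bash
python3 - <<'E'
import cv2,numpy as np
im=cv2.imread('pics/t1.png')
a=cv2.resize(im[165:285,155:355],None,fx=4,fy=4,interpolation=cv2.INTER_CUBIC)
cv2.imwrite('pics/c1.png',a)
b=cv2.resize(im[130:305,420:540],None,fx=3.4,fy=3.4,interpolation=cv2.INTER_CUBIC)
cv2.imwrite('pics/c2.png',b)
E
```

```text
(no output)
```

View pics/c1.png

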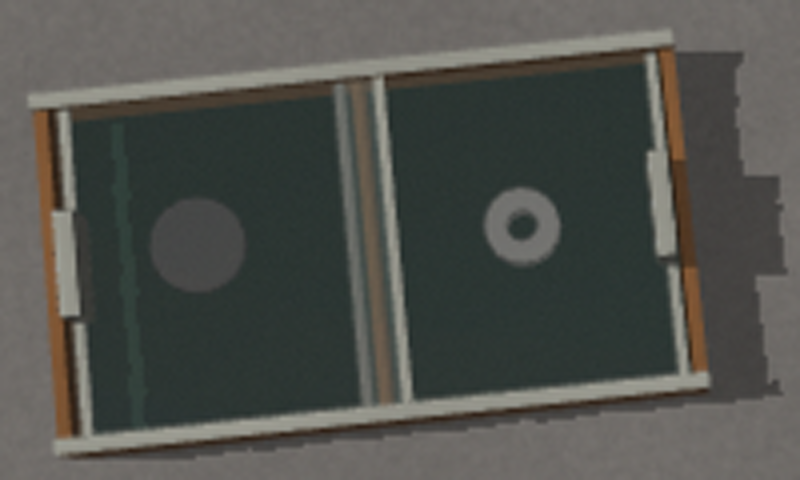

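View pics/c2.png

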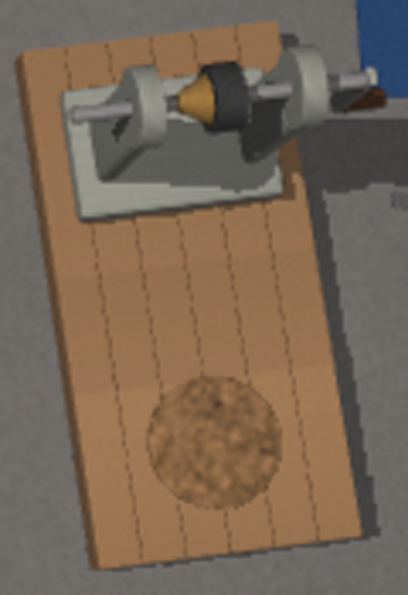

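Crop reading:
- Rim corners: (28,97), (672,32), (708,385), (55,455)
- Right tab top centre: (661,203)
- Magnet centre: (522,226)
- Pad centre in the second crop: (214,442)

```bash
python3 - <<'E'
from h import *
f=lambda x,y,z:ray('top',155+(x+.5)/4-.5,165+(y+.5)/4-.5,z)
C=[f(x,y,.055) for x,y in [(28,97),(672,32),(708,385),(55,455)]]
for a,b in [(0,1),(1,2),(3,2),(0,3)]: print(np.linalg.norm(C[a]-C[b]).round(4), np.degrees(np.arctan2(*(C[a]-C[b])[:2][::-1])).round(2))
c=sum(C)/4;print('centre',c)
yax=(C[0]-C[1]+C[3]-C[2])[:2];yax/=np.linalg.norm(yax);xax=np.array([yax[1],-yax[0]]);print('yaw',np.degrees(np.arctan2(xax[1],xax[0])),'yax',yax)
for n,p in [('rtab',f(661,203,.085)),('ltab',f(67,263,.085)),('mag',f(522,226,.034)),('cap',f(198,245,.022))]:
    print(n,p.round(4),((p-c)[:2]@xax).round(4),((p-c)[:2]@yax).round(4))
for a in [(646,152),(668,150),(676,255),(655,257)]: print(f(*a,.085).round(4))
print('pad',ray('top',420+(214.5)/3.4-.5,130+(442.5)/3.4-.5,.034))
print('padw',ray('top',420+(146.5)/3.4-.5,130+(442.5)/3.4-.5,.034)-ray('top',420+(281.5)/3.4-.5,130+(442.5)/3.4-.5,.034))
# scene cross-check
for n,u,v,z in [('mag',352,278,.034),('pad',145,247,.034),('rtab',315,267,.075)]: print(n,ray('scene',u,v,z).round(4))
print(robot.tip_reach, camera_info('wrist'))
E
```

```text
0.3698 97.23
0.2041 6.98
0.3685 97.42
0.2053 7.34
centre [0.57098483 0.16296691 0.055     ]
yaw 7.323666474436004 yax [-0.12747431  0.99184187]
rtab [ 0.5917 -0.0037  0.085 ] -0.0007 -0.168
ltab [0.5505 0.3244 0.085 ] 0.0003 0.1627
mag [0.5844 0.0763 0.034 ] 0.0023 -0.0877
cap [0.5707 0.2647 0.022 ] 0.0127 0.101
[0.6203 0.0053 0.085 ]
[ 0.6217 -0.0069  0.085 ]
[ 0.5627 -0.0127  0.085 ]
[ 0.5613 -0.0011  0.085 ]
pad [ 0.50553317 -0.37916541  0.034     ]
padw [-0.0020574   0.09124541  0.        ]
mag [0.5875 0.0755 0.034 ]
pad [ 0.508  -0.3777  0.034 ]
rtab [ 0.586  -0.0041  0.075 ]
0.025 {'fx': 340.0063844261622, 'fy': 340.0063844261622, 'cx': 325.940433614792, 'cy': 242.26413008534828, 'position': array([0.05373154, 0.55327394, 0.38277131]), 'rotation': array([-2.91965454e-01,  7.15807696e-04,  1.32409226e+00])}
```

Emit:
arm_command:
  plan:
    - {"grip": -1,"slide": [0,0,0],"spin": -0.858}
    - {"grip": -1,"slide": [0,0,0],"spin": -0.858}
    - {"grip": -1,"slide": [0,0,0],"spin": -0.858}
    - {"grip": -1,"slide": [0,0,0],"spin": -0.858}
    - {"grip": -1,"slide": [0,0,0],"spin": -0.858}

```text
time: 0.72
tool_pos: [0.1343, 0.5331, 0.2298]
ee_rot: [-3.14, -0.001, -3.012]
wrist_force: [-0.7, -0.2, -0.3]
width: 0.0944
finger_force: 0.0
```

Emit:
arm_command:
  plan:
    - {"grip": -1,"slide": [-0.055,-0.0844,0],"spin": 0}
    - {"grip": -1,"slide": [-0.055,-0.0844,0],"spin": 0}
    - {"grip": -1,"slide": [-0.055,-0.0844,0],"spin": 0}
    - {"grip": -1,"slide": [-0.055,-0.0844,0],"spin": 0}
    - {"grip": -1,"slide": [-0.055,-0.0844,0],"spin": 0}
    - {"grip": -1,"slide": [-0.055,-0.0844,0],"spin": 0}
    - {"grip": -1,"slide": [-0.055,-0.0844,0],"spin": 0}
    - {"grip": -1,"slide": [-0.055,-0.0844,0],"spin": 0}
    - {"grip": -1,"slide": [-0.055,-0.0844,0],"spin": 0}
    - {"grip": -1,"slide": [-0.055,-0.0844,0],"spin": 0}

```text
time: 1.98
tool_pos: [0.4615, 0.1483, 0.23]
ee_rot: [3.141, -0.001, -3.014]
wrist_force: [-0.2, 0.4, -0.4]
width: 0.0938
finger_force: 0.0
```

Emit:
arm_command:
  plan:
    - {"grip": -1,"slide": [-0.055,-0.0844,0],"spin": 0}
    - {"grip": -1,"slide": [-0.055,-0.0844,0],"spin": 0}
    - {"grip": -1,"slide": [-0.055,-0.0844,0],"spin": 0}
    - {"grip": -1,"slide": [-0.055,-0.0844,0],"spin": 0}
    - {"grip": -1,"slide": [0,0,0],"spin": 0}
    - {"grip": -1,"slide": [0,0,0],"spin": 0}

```text
time: 2.72
tool_pos: [0.5909, -0.0034, 0.2298]
ee_rot: [3.141, -0.002, -3.014]
wrist_force: [-0.5, -0.0, 0.1]
width: 0.0937
finger_force: 0.0
```

Emit:
arm_command:
  plan:
    - {"grip": -1,"slide": [0,0,0.08],"spin": 0}
    - {"grip": -1,"slide": [0,0,0.08],"spin": 0}
    - {"grip": -1,"slide": [0,0,0.07],"spin": 0}
    - {"grip": -1,"slide": [0,0,0.058],"spin": 0}
    - {"grip": -1,"slide": [0,0,0],"spin": 0}
    - {"grip": 1,"slide": [0,0,0],"spin": 0}
    - {"grip": 1,"slide": [0,0,0],"spin": 0}
    - {"grip": 1,"slide": [0,0,0],"spin": 0}
    - {"grip": 1,"slide": [0,0,0],"spin": 0}
    - {"grip": 1,"slide": [0,0,0],"spin": 0}

```text
time: 3.98
tool_pos: [0.5915, -0.0037, 0.0867]
ee_rot: [3.142, 0.0, -3.014]
wrist_force: [-0.2, -0.3, -0.5]
width: 0.0477
finger_force: 0.0
```

Emit:
arm_command:
  plan:
    - {"grip": 1,"slide": [0,0,0],"spin": 0}
    - {"grip": 1,"slide": [0,0,0],"spin": 0}
    - {"grip": 1,"slide": [0,0,0],"spin": 0}
    - {"grip": 1,"slide": [0,0,0],"spin": 0}
    - {"grip": 1,"slide": [0,0,0],"spin": 0}
    - {"grip": 1,"slide": [0,0,0],"spin": 0}

```text
time: 4.72
tool_pos: [0.5914, -0.0036, 0.0864]
ee_rot: [3.142, -0.0, -3.014]
wrist_force: [0.6, -0.8, -1.0]
width: 0.0118
finger_force: 30.0
```

Gripped on the tab at 12 mm. Now slide the door 136 mm along +case y.

Emit:
arm_command:
  plan:
    - {"grip": 1,"slide": [0,0.034,0],"spin": 0}
    - {"grip": 1,"slide": [0,0.034,0],"spin": 0}
    - {"grip": 1,"slide": [0,0.034,0],"spin": 0}
    - {"grip": 1,"slide": [0,0.034,0],"spin": 0}
    - {"grip": 1,"slide": [0,0.034,0],"spin": 0}
    - {"grip": 1,"slide": [0,0.034,0],"spin": 0}
    - {"grip": 1,"slide": [0,0.034,0],"spin": 0}
    - {"grip": 1,"slide": [0,0.034,0],"spin": 0}
    - {"grip": 1,"slide": [0,0,0],"spin": 0}
    - {"grip": 1,"slide": [0,0,0],"spin": 0}

```text
time: 5.98
tool_pos: [0.5742, 0.132, 0.0865]
ee_rot: [3.14, 0.001, -3.014]
wrist_force: [3.7, 2.6, -3.2]
width: 0.0115
finger_force: 30.0
```

Emit:
arm_command:
  plan:
    - {"grip": -1,"slide": [0,0,0],"spin": 0}
    - {"grip": -1,"slide": [0,0,0],"spin": 0}
    - {"grip": -1,"slide": [0,0,0],"spin": 0}
    - {"grip": -1,"slide": [0,0,0],"spin": 0}
    - {"grip": -1,"slide": [0,0,-0.08],"spin": 0}
    - {"grip": -1,"slide": [0,0,-0.1],"spin": 0}
    - {"grip": -1,"slide": [0,0,-0.1],"spin": 0}
    - {"grip": -1,"slide": [0,0,-0.05],"spin": 0}
    - {"grip": -1,"slide": [0,-0.06,0],"spin": 0}
    - {"grip": -1,"slide": [0,-0.053,0],"spin": 0}

```text
time: 7.22
tool_pos: [0.5814, 0.0747, 0.2523]
ee_rot: [-3.141, 0.001, -3.013]
wrist_force: [-0.4, 0.3, -0.6]
width: 0.094
finger_force: 0.0
```

Emit:
arm_command:
  plan:
    - {"grip": -1,"slide": [0,0,0],"spin": 1}
    - {"grip": -1,"slide": [0,0,0],"spin": 1}
    - {"grip": -1,"slide": [0,0,0],"spin": 1}
    - {"grip": -1,"slide": [0,0,0],"spin": 1}
    - {"grip": -1,"slide": [0,0,0],"spin": 1}
    - {"grip": -1,"slide": [0,0,0],"spin": 1}
    - {"grip": -1,"slide": [0,0,0],"spin": 1}
    - {"grip": -1,"slide": [0,0,0],"spin": 1}
    - {"grip": -1,"slide": [0,0,0],"spin": 1}

```text
time: 8.35
tool_pos: [0.5812, 0.0751, 0.2515]
ee_rot: [-3.141, -0.0, 2.481]
wrist_force: [0.5, -0.6, 0.2]
width: 0.0939
finger_force: 0.0
```

Emit:
arm_command:
  plan:
    - {"grip": -1,"slide": [0,0,0],"spin": 1}
    - {"grip": -1,"slide": [0,0,0],"spin": 1}
    - {"grip": -1,"slide": [0,0,0],"spin": 1}
    - {"grip": -1,"slide": [0,0,0],"spin": 1}
    - {"grip": -1,"slide": [0,0,0],"spin": 1}
    - {"grip": -1,"slide": [0,0,0],"spin": 1}
    - {"grip": -1,"slide": [0,0,0],"spin": 1}
    - {"grip": -1,"slide": [0,0,0],"spin": 1}
    - {"grip": -1,"slide": [0,0,0],"spin": 1}
    - {"grip": -1,"slide": [0,0,0],"spin": 0}

```text
time: 9.6
tool_pos: [0.5812, 0.0751, 0.2515]
ee_rot: [-3.141, -0.0, 1.699]
wrist_force: [-0.3, 0.2, -0.4]
width: 0.0942
finger_force: 0.0
```

```bash
python3 - <<'E'
from h import *
print(sensors.get_obs()['tool_pos'],camera_info('wrist'))
w=save('wrist','w1.png')
E
```

```text
[0.58120667 0.07511997 0.25147504] {'fx': 340.0063844261622, 'fy': 340.0063844261622, 'cx': 325.940433614792, 'cy': 242.26413008534828, 'position': array([0.5713205 , 0.1579641 , 0.40480017]), 'rotation': array([-0.29020329, -0.00133551,  0.12862397])}
```

View pics/w1.png

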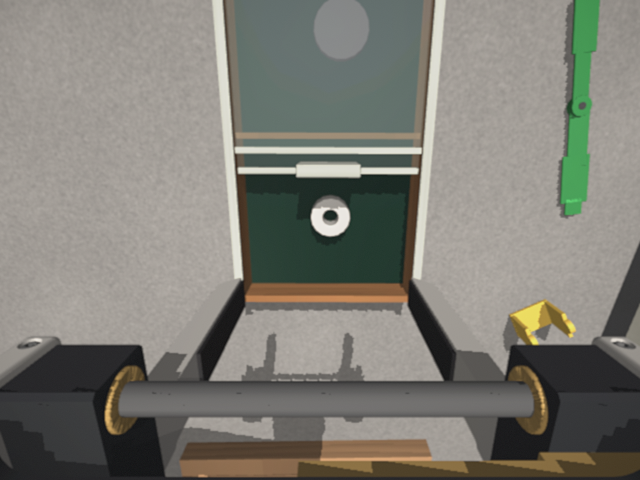

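The right door is open, with its tab at (328,170). The left door is still shut, and the magnet's top face is centred at (330,217).

```bash
python3 - <<'E'
from h import *
m=ray('wrist',330,217,.034);t=sensors.get_obs()
R=Rotation.from_euler('xyz',t['ee_rot']).as_matrix()
print(m)
for q in (m,[.585,.0763,.034]): print(R.T@(np.r_[q[:2],.022+.006]-t['tool_pos']))
E
```

```text
[0.58675595 0.07791709 0.034     ]
[0.00200852 0.00589093 0.22345987]
[0.00063083 0.00394149 0.22346003]
```

Emit:
arm_command:
  plan:
    - {"grip": -1,"slide": [0.003,0.01,0.1],"spin": 0}
    - {"grip": -1,"slide": [0,0,0.1],"spin": 0}
    - {"grip": -1,"slide": [0,0,0.1],"spin": 0}
    - {"grip": -1,"slide": [0,0,0.07],"spin": 0}
    - {"grip": -1,"slide": [0,0,0.04],"spin": 0}
    - {"grip": -1,"slide": [0,0,0.015],"spin": 0}
    - {"grip": 1,"slide": [0,0,0],"spin": 0}
    - {"grip": 1,"slide": [0,0,0],"spin": 0}
    - {"grip": 1,"slide": [0,0,0],"spin": 0}
    - {"grip": 1,"slide": [0,0,0],"spin": 0}

```text
time: 10.9
tool_pos: [0.5865, 0.0774, 0.0398]
ee_rot: [3.14, 0.0, 1.698]
wrist_force: [-0.7, 0.3, -0.4]
width: 0.0572
finger_force: 0.0
```

Emit:
arm_command:
  plan:
    - {"grip": 1,"slide": [0,0,0],"spin": 0}
    - {"grip": 1,"slide": [0,0,0],"spin": 0}
    - {"grip": 1,"slide": [0,0,0],"spin": 0}
    - {"grip": 1,"slide": [0,0,0],"spin": 0}
    - {"grip": 1,"slide": [0,0,0],"spin": 0}

```text
time: 11.52
tool_pos: [0.586, 0.0773, 0.0392]
ee_rot: [-3.141, -0.0, 1.698]
wrist_force: [-1.8, -0.3, 2.6]
width: 0.0439
finger_force: 30.0
```

Emit:
arm_command:
  plan:
    - {"grip": 1,"slide": [0,0,-0.04],"spin": 0}
    - {"grip": 1,"slide": [0,0,-0.08],"spin": 0}
    - {"grip": 1,"slide": [0,0,-0.1],"spin": 0}
    - {"grip": 1,"slide": [0,0,-0.1],"spin": 0}
    - {"grip": 1,"slide": [0,0,0],"spin": 0}

```text
time: 12.15
tool_pos: [0.5887, 0.0775, 0.2038]
ee_rot: [3.131, 0.001, 1.698]
wrist_force: [0.1, -0.2, -3.1]
width: 0.0433
finger_force: 30.0
```

Emit:
arm_command:
  plan:
    - {"grip": 1,"slide": [-0.0884,-0.0274,0],"spin": 0}
    - {"grip": 1,"slide": [-0.0884,-0.0274,0],"spin": 0}
    - {"grip": 1,"slide": [-0.0884,-0.0274,0],"spin": 0}
    - {"grip": 1,"slide": [-0.0884,-0.0274,0],"spin": 0}
    - {"grip": 1,"slide": [-0.0884,-0.0274,0],"spin": 0}
    - {"grip": 1,"slide": [-0.0884,-0.0274,0],"spin": 0}
    - {"grip": 1,"slide": [-0.0884,-0.0274,0],"spin": 0}
    - {"grip": 1,"slide": [-0.0884,-0.0274,0],"spin": 0}
    - {"grip": 1,"slide": [-0.0884,-0.0274,0],"spin": 0}
    - {"grip": 1,"slide": [-0.0884,-0.0274,0],"spin": 0}

```text
time: 13.4
tool_pos: [0.5052, -0.3792, 0.1949]
ee_rot: [-3.138, -0.004, 1.698]
wrist_force: [1.0, -0.6, -1.9]
width: 0.0439
finger_force: 30.0
```

Emit:
arm_command:
  plan:
    - {"grip": 1,"slide": [0,0,0],"spin": 0}
    - {"grip": 1,"slide": [0,0,0],"spin": 0}

```text
time: 13.65
tool_pos: [0.5058, -0.3777, 0.196]
ee_rot: [-3.139, -0.004, 1.698]
wrist_force: [0.1, -0.4, -2.9]
width: 0.0441
finger_force: 30.0
```

```bash
python3 - <<'E'
from h import *
save('wrist','w2.png')
E
```

```text
(no output)
```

View pics/w2.png

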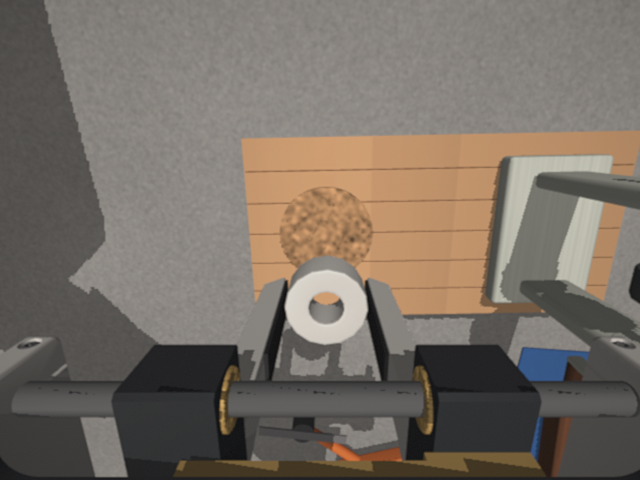

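The magnet is held level, with its top at (326,303). The pad's width spans columns 280 to 372 and its centre is about (326,231). I'll check how the two line up.

```bash
python3 - <<'E'
from h import *
t=sensors.get_obs();z=t['tool_pos'][2];print(t['tool_pos'])
print('mag',ray('wrist',326,303,z-.005),'pad',ray('wrist',326,231,.034),'edges',ray('wrist',326,187,.034),ray('wrist',280,229,.034),ray('wrist',372,229,.034))
E
```

```text
[ 0.50620137 -0.37724241  0.19672556]
mag [ 0.50678935 -0.37357009  0.19172556] pad [ 0.50712176 -0.37631272  0.034     ] edges [ 0.50173558 -0.33460117  0.034     ] [ 0.46311183 -0.37999982  0.034     ] [ 0.55062065 -0.36869742  0.034     ]
```

Emit:
arm_command:
  plan:
    - {"grip": 1,"slide": [-0.004,0,0.09],"spin": 0}
    - {"grip": 1,"slide": [0,0,0.09],"spin": 0}
    - {"grip": 1,"slide": [0,0,0.055],"spin": 0}
    - {"grip": 1,"slide": [0,0,0.02],"spin": 0}
    - {"grip": 1,"slide": [0,0,0.006],"spin": 0}
    - {"grip": 1,"slide": [0,0,0],"spin": 0}
    - {"grip": 1,"slide": [0,0,0],"spin": 0}

```text
time: 14.58
tool_pos: [0.5075, -0.3811, 0.0703]
ee_rot: [3.139, 0.002, 1.698]
wrist_force: [0.8, 0.2, -2.3]
width: 0.0436
finger_force: 30.0
```

Emit:
arm_command:
  plan:
    - {"grip": 1,"slide": [0.003,0,0.005],"spin": 0}
    - {"grip": 1,"slide": [0,0,0.004],"spin": 0}
    - {"grip": 1,"slide": [0,0,0.003],"spin": 0}
    - {"grip": 1,"slide": [0,0,0],"spin": 0}
    - {"grip": 1,"slide": [0,0,0],"spin": 0}

```text
time: 15.2
tool_pos: [0.5065, -0.379, 0.0632]
ee_rot: [3.141, 0.0, 1.698]
wrist_force: [-2.1, 1.9, 3.4]
width: 0.0436
finger_force: 30.0
```

Light contact with the pad: the vertical force changed sign. Release and retreat.

Emit:
arm_command:
  plan:
    - {"grip": -1,"slide": [0,0,0],"spin": 0}
    - {"grip": -1,"slide": [0,0,0],"spin": 0}
    - {"grip": -1,"slide": [0,0,0],"spin": 0}
    - {"grip": -1,"slide": [0,0,0],"spin": 0}
    - {"grip": -1,"slide": [0,0,0],"spin": 0}
    - {"grip": -1,"slide": [0,0,0],"spin": 0}
    - {"grip": -1,"slide": [0,0,-0.04],"spin": 0}
    - {"grip": -1,"slide": [0,0,-0.1],"spin": 0}
    - {"grip": -1,"slide": [0,0,-0.1],"spin": 0}
    - {"grip": -1,"slide": [0,0,-0.06],"spin": 0}

```text
time: 16.45
tool_pos: [0.5073, -0.3797, 0.2182]
ee_rot: [3.137, 0.005, 1.698]
wrist_force: [-0.0, 0.0, 0.4]
width: 0.0941
finger_force: 0.0
```

Emit:
arm_command:
  plan:
    - {"grip": -1,"slide": [0,0,0],"spin": 0}
    - {"grip": -1,"slide": [0,0,0],"spin": 0}
    - {"grip": -1,"slide": [0,0,0],"spin": 0}

```text
time: 16.82
tool_pos: [0.5057, -0.3784, 0.2099]
ee_rot: [-3.139, -0.003, 1.698]
wrist_force: [0.4, -0.2, 0.8]
width: 0.0942
finger_force: 0.0
```

```bash
python3 - <<'E'
from h import *
save('wrist','w3.png'); print(ray('wrist',326,231,.034))
E
```

```text
[ 0.50701139 -0.38088657  0.034     ]
```

View pics/w3.png

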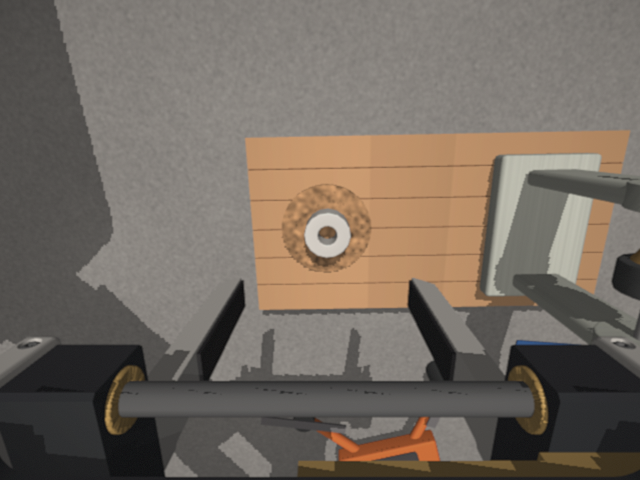

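The magnet lies flat on the pad. Its top is at (327,234) and the pad centre at (326,228), so even ignoring parallax it is within about 7 mm of the centre. The gripper is clear.

```bash
python3 -c "
from h import *
print(ray('wrist',327,234,.058),ray('wrist',326,228,.034))
print(ticket.close_job())"
```

```text
[ 0.50753235 -0.37744623  0.058     ] [ 0.50661751 -0.37781911  0.034     ]
the job is handed in; nothing more can be done
None
```

I slid the right door open and laid the magnet flat on the cork pad, about 1 mm from its centre by camera; the left door and lens cap were never touched, and the job was handed in at about 17 s, with no verdict shown.

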